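Complete the cassette on a rear hub: sprockets in order, lockring, lockring tool

TASK

Finish the cassette on the rear hub that stands in the axle clamp: slide the three loose sprockets onto its splined body from the largest to the smallest, each fully down and the same way up as it lies now, then put the lockring on top with its collar in the hollow end of the body, and last stand the lockring tool upright in the lockring, fully home, ready for tightening. Leave the two black bearing cups and the black seat clamp that lie among these parts where they are.

Things in the scene. Friction and masses are not known exactly. Their poses are not given: they have to be found in the camera images.
- rear_hub: bicycle rear hub, fixed upright in an axle clamp on a round base plate 112 mm wide. Four big steel sprockets are already on it, the lowest 103 mm wide with its top 100 mm above the table, the topmost 75 mm wide. Above them stands its splined aluminium body, 31 mm wide, chamfered, its rim 134.5 mm above the table. Origin: centre of the base's underside, on the table, on the hub's axis; z up.
- hub_seat (a point): on the hub's axis, at the top face of the topmost fitted sprocket (118 mm above the table), where the loose parts stack. The 31 mm body rises 16.5 mm from here; its hollow end is 27.4 mm wide and clear to 6 mm below the rim. Fully home, the parts' origins lie above this point by: large sprocket 0, middle 6, small 12, lockring 13, lockring tool 15 mm.
- sprocket_large: The largest of the three loose sprockets: plain steel toothed ring, 15 teeth, 66 mm wide over the tips, 6 mm high, bore 34.4 mm, fits the hub at any turn. It lies flat, right way up: the toothed plate is its top 3 mm, below it a shoulder ring 44 mm wide and 3 mm high on which it stands. Origin: centre of its underside, on the bore's axis; z up.
- sprocket_middle: The middle one of the three loose sprockets: plain steel toothed ring, 13 teeth, 58 mm wide over the tips, 6 mm high, bore 34.4 mm, fits the hub at any turn. It lies flat, right way up: the toothed plate is its top 3 mm, below it a shoulder ring 42 mm wide and 3 mm high on which it stands. Origin: centre of its underside, on the bore's axis; z up.
- sprocket_small: The smallest of the three loose sprockets: plain steel toothed ring, 11 teeth, 50 mm wide over the tips, 6 mm high, bore 34.4 mm, fits the hub at any turn. It lies flat, right way up: the toothed plate is its top 3 mm, below it a shoulder ring 39.6 mm wide and 3 mm high on which it stands. Origin: centre of its underside, on the bore's axis; z up.
- lockring: steel lockring: a smooth round flange 43 mm wide, 4 mm thick, finely serrated on top, above a narrower collar 24 mm wide and 5 mm high on which it stands (9 mm in all); bore 20.6 mm. The collar drops (no screwing) into the hub body's 27.4 mm mouth; the flange then lies on the smallest sprocket. Origin: centre of the collar's underside; z up.
- lockring_tool: dark steel lockring tool, 38 mm high, upright on its round nose (17.2 mm wide, 7 mm high); then a round shoulder 26.4 mm wide to 13 mm, then a hexagon 24 mm across flats with a square hole on top. The nose drops into the lockring's bore until the shoulder rests on the flange. Origin: centre of the nose's underside; z up; one pair of flats faces +y and -y, the others 60 degrees from these.
- bb_cup_1: bystander, leave alone: black plastic bearing cup, a ring 40 mm wide and 11 mm high. Origin: centre of its underside.
- bb_cup_3: bystander, leave alone: black plastic bearing cup, a ring 40 mm wide and 11 mm high. Origin: centre of its underside.
- seat_clamp: bystander, leave alone: black seat post clamp, a ring with a bolt lug, 36 x 45 x 14 mm. Origin: centre of its underside.
Not all that is in view belongs to the job. Leave any pink or red look-alike of the sprocket_small alone.

How it is judged:
By the outcome, as a careful person would: the job done as asked, in the order asked, and still so for the second after the job is handed in, with the robot touching nothing.
It also fails if it takes over 99 s, if anything falls off the work surface, if the arm or the gripper's body presses on something with over 40 N, if the wrist force passes 120 N, or if a joint passes its speed limit or range.

ROBOT

A 7-joint arm with a two-finger parallel gripper is mounted at the origin on a cart in front of the work surface, level with it; the furniture and walls round the work are solid. World frame = base frame: x ahead of the robot, y to its left, z up, the work surface at z = 0. Lengths are in m, angles in degrees, forces in N, time in s.
With the tool pointing down it reaches from about 0.425 to 0.875 m from the base axis. Payload 4.7 kg.
Tool frame: the origin (TCP) lies midway between the tips of the shut fingers; the grasp point (between the pads) lies 19 mm behind it; z points along the fingers, y is the line along which they close (so a half turn about z gives the same grasp; the last joint's range is limited). The gripper opens to 87 mm and grips with 3 to 60 N. Pads are 19 mm wide; open, the fingers measure 117 mm over their backs; the gripper's body (75 mm by 190 mm) begins 51 mm behind the grasp point.
Start: joints at [-70.182, 18.392, -4.016, 83.108, 1.295, 78.541, -3.26], TCP at [0.212, 0.615, 0.223] pointing down, gripper open.
Joint ranges: [-163.93, 163.93], [-17.29, 119.83], [-79.2, 71.16], [3.27, 140.29], [-89.18, 269.18], [5.43, 117.66], [-154.24, 154.24]. Speed limits (degrees/s): [147.25, 147.25, 180, 180, 180, 180, 180].

INTERFACE

Orientations are given as [roll, pitch, yaw] about the fixed x, y, z axes, in that order (R = Rz(yaw) Ry(pitch) Rx(roll)).
In Python, from cell import env, viewer, boxes_of, masks_of gives the robot as it stands. The module is installed in compiled form; this text tells all that it offers.
- The arm moves only by the tool apply_moves, never from a script. Its argument "moves" is a list of rows, each a list of 7 numbers: the shift along the tool's x, y, z scaled (see below), then the turn, a rotation vector about the tool's x, y, z scaled (see below), then the opening, from 0 (shut) to 1 (fully open). A call has 1 to 20 rows; each row is the pose to reach, as a shift and turn from the pose commanded when the call began, along the tool's axes at that moment; what a row does not reach only later rows make up. The controller multiplies each number of a shift by 0.2 m and each number of a turn by 1.5 rad. A row lasts 1/10 s, in which the tool goes at most 50 mm and 8.59 degrees, less where a joint would pass 70% of its speed; a pose out of reach is approached as far as the arm can. A call with a number of a shift or a turn outside -1 to 1 is refused whole. A call with a gripper value outside its range is refused whole. The fingers move at their own pace and stop on an object; "grip_force" is the grip in N (left out, the last holds). Time passes only in rows, so rows that repeat a pose let the fingers close. It gives the time, the measured TCP pose, the force, the opening and the grip force at its end, in the units of the state.
- env.get_obs(): the state, without advancing time (a new reading comes with each control period).
- viewer.read_camera(name): name is "side" or "top" or "wrist"; returns the picture (420x560x3 uint8, red, green, blue); there is no depth.
- viewer.get_calibration(name): a dict with "fov_y" (degrees; the focal length in pixels is half the picture's height over the tangent of half this angle, whatever the lens; pixels are square), "cx", "cy" (the principal point, pixels), "position" and "orientation" of the camera in the world. Camera axes: x right, y up, looking along -z (the intrinsics and any distortion apply to the point x, -y, -z); pixel columns grow to the right and rows downward; lengths in m; the calibration is good to about 2 mm. A picture is of the moment at which its call begins: read the wrist's pose just before it. get_calibration takes no time and is no camera call; for the wrist camera it gives the pose at the moment of the call.
- env.sign_off(): hands the job in; it is judged then, once.
Trained networks look in the newest picture that a camera, given by its name, has taken for a name from the list of things; names that differ only in an ending like _2 or _b are one class to them, and where a whole thing is asked for, a point or a joint stands for the part that bears it (a point fixed in the world has none). Each returns a list of dicts, best first, with "conf" (0 to 1); they miss things now and then, are a little off and sometimes report something else, mostly with a low value. They report only what shows in the picture. A call takes as long as a camera call. They do not tell look-alikes from the thing itself.
- boxes_of(camera, target): "location" ([column, row] in pixels, amid what is visible of it).
- masks_of(camera, target): "pixels" (420x560 bool, what is visible of it) and "location" ([column, row] in pixels, amid what is visible of it).
The state is a dict: "time_s": time; "qpos": joint angles; "joint_velocities": joint speeds; "effort": joint torques, N m; "tool_pos": TCP position; "tool_rot": TCP orientation; "force": force on the tool from outside, world axes, zero at the start; "wrist_torque": the same for the moment, N m; "grip_width": finger opening in m; "grasp_force": force on a finger pad.
Only numpy, scipy, OpenCV 4.12 (cv2) and the standard library are available. Lean on these libraries where they do the work, as an engineer would, in place of code of your own. Each camera call takes 0.05 s, during which the arm holds its last target. There are 200 camera calls.

## Working session

There is one attempt and no reset: what is moved stays moved. The work goes in short steps, Python scripts to look and compute and a tool call to move; the robot and the scene stay as the last step left them, time stands still between calls to the robot, and variables do not carry over. Pictures are saved under pics/ and viewed, at most 14 in all, crops included, and the job is handed in when it is done.

Besides the shell and the picture viewer there is one more tool, called after ">>>" in YAML: its name, and indented under it one key for each argument. apply_moves: Moves the arm, as the interface text tells. Shifts and turns lie within -1 to 1; 1 stands for 0.2 m of shift or 1.5 rad of turn. Its arguments: {"type":"object","properties":{"moves":{"type":"array","items":{"type":"array","items":{"type":"number","minimum":-1,"maximum":1}}},"grip_force":{"type":"number"}},"required":["moves"]}

```bash
mkdir -p pics; ls; python3 - <<'E'
from cell import env, viewer, boxes_of, masks_of
import cv2
o=env.get_obs();print(o)
for c in ("top","side","wrist"):
    print(c,viewer.get_calibration(c))
    cv2.imwrite(f"pics/{c}0.png",viewer.read_camera(c)[:,:,::-1])
    if c!="wrist":
        for n in ["rear_hub","sprocket_large","sprocket_middle","sprocket_small","lockring","lockring_tool","bb_cup_1","seat_clamp"]:
            print(c,n,[([round(float(v),1) for v in d["location"]],round(float(d["conf"]),2)) for d in boxes_of(c,n)][:4])
E
```

```text
pics
{'time_s': 0.0, 'qpos': array([-70.18258909,  18.43731195,  -4.013559  ,  83.17409599,
         1.29580507,  78.53950203,  -3.25914439]), 'joint_velocities': array([-0.03348532, -0.05472797,  0.08619036, -0.01334062, -0.04600531,
        0.10139968,  0.07083657]), 'effort': array([ 7.17745752e-04, -4.91285920e+01, -4.03518844e-01, -3.12531281e+01,
       -6.38337526e-02,  4.36959090e-02,  1.94925674e-04]), 'tool_pos': array([0.21161927, 0.61401799, 0.2214881 ]), 'tool_rot': array([-1.79894366e+02,  7.08236801e-03,  1.60991472e+02]), 'force': array([-0.25553282,  0.32810567,  0.3629226 ]), 'wrist_torque': array([ 0.02077784, -0.04265642, -0.00876033]), 'grasp_force': 0.0, 'grip_width': 0.08725896272201376}
top {'fov_y': 42.083100903200645, 'cx': 267.9442722729421, 'cy': 214.71399151459835, 'position': array([0.28579421, 0.33653485, 1.11704972]), 'orientation': array([ 11.69350112,  -0.11473363, -89.27779313])}
top rear_hub [([391.1, 177.2], 0.97)]
top sprocket_large [([323.4, 260.2], 0.86)]
top sprocket_middle [([310.8, 200.2], 0.83)]
top sprocket_small [([395.3, 244.9], 0.51), (
[... 484 characters left out ...]
}
side rear_hub [([337.1, 312.1], 0.57)]
side sprocket_large [([250.9, 266.7], 0.91), ([348.7, 255.3], 0.26)]
side sprocket_middle [([303.7, 256.8], 0.8), ([337.8, 312.4], 0.66)]
side sprocket_small [([249.9, 314.9], 0.65), ([272.9, 189.9], 0.62), ([285.1, 221.3], 0.49)]
side lockring [([330.2, 224.8], 0.64)]
side lockring_tool [([347.9, 256.3], 0.61)]
side bb_cup_1 [([301.8, 205.6], 0.69), ([267.2, 241.1], 0.63), ([288.6, 221.7], 0.35)]
side seat_clamp [([363.8, 239.0], 0.6)]
wrist {'fov_y': 66.88589214877038, 'cx': 287.23833645190655, 'cy': 207.09360822936395, 'position': array([0.14487831, 0.63902314, 0.38474114]), 'orientation': array([-1.52437476e+01,  3.52258518e-02,  7.10480979e+01])}
```

```bash
cd pics; python3 -c "
import cv2
a=cv2.imread('top0.png')
cv2.imwrite('topc.png',cv2.resize(a[110:370,110:450],None,fx=2.3,fy=2.3,interpolation=cv2.INTER_CUBIC))
b=cv2.imread('side0.png')
cv2.imwrite('sidec.png',cv2.resize(b[150:380,170:420],None,fx=2.6,fy=2.6,interpolation=cv2.INTER_CUBIC))"
```

```text
(no output)
```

View pics/topc.png

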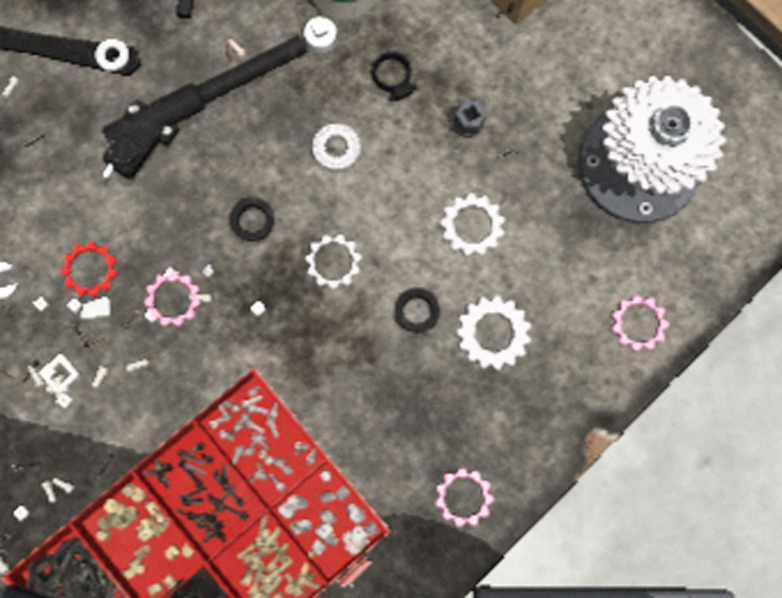

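View pics/sidec.png

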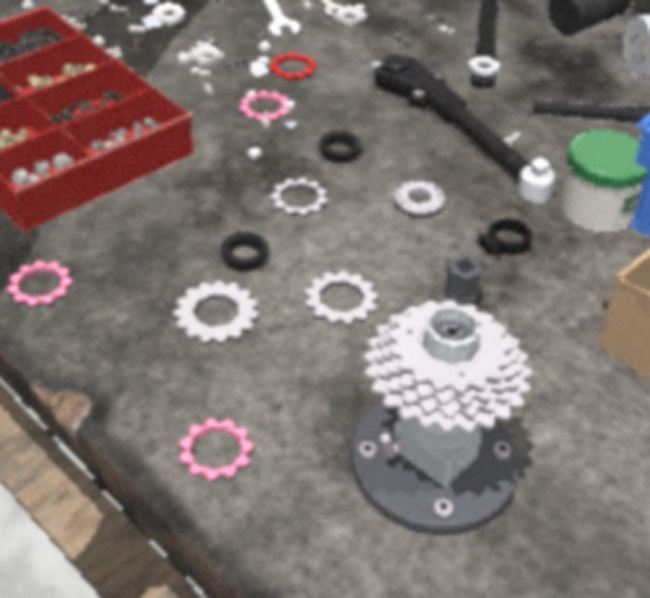

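Top-view candidates for the small sprocket: white (255,224), pinks (388,250), (312,326), (185,240), and red (149,226). The steel-white one at (255,224) fits the description. The large sprocket is at (324,254), middle (316,207), lockring (256,173), tool (314,161), and hub (402,164). The black cups at (219,205) and (291,244) and the seat clamp at (280,142) stay where they are.

```bash
cat > h.py <<'E'
import numpy as np, cv2
from scipy.spatial.transform import Rotation as Ro
from cell import env, viewer, boxes_of, masks_of
def ray(c,uv):
    f=210/np.tan(np.radians(c["fov_y"]/2)); d=np.array([(uv[0]-c["cx"])/f,-(uv[1]-c["cy"])/f,-1])
    return Ro.from_euler("xyz",c["orientation"],degrees=True).as_matrix()@d
def onz(c,uv,z):
    d=ray(c,uv); p=c["position"]; return (p+d*(z-p[2])/d[2])[:2]
def proj(c,X):
    f=210/np.tan(np.radians(c["fov_y"]/2)); q=Ro.from_euler("xyz",c["orientation"],degrees=True).as_matrix().T@(np.asarray(X)-c["position"])
    return np.array([c["cx"]+f*q[0]/-q[2], c["cy"]-f*q[1]/-q[2]])
def warp(c,img,ctr,z,half=.05,s=4000):
    "orthographic view of the plane z: column=+x, row=-y"
    n=int(2*half*s); w=[(-half,half),(half,half),(half,-half),(-half,-half)]
    src=np.float32([proj(c,[ctr[0]+a,ctr[1]+b,z]) for a,b in w]); dst=np.float32([[0,0],[n,0],[n,n],[0,n]])
    return cv2.warpPerspective(img,cv2.getPerspectiveTransform(src,dst),(n,n),flags=cv2.INTER_CUBIC)
E
python3 - <<'E'
from h import *
T=viewer.get_calibration("top");S=viewer.get_calibration("side")
t=lambda x,y:(x/2.3+110,y/2.3+110); s=lambda x,y:(x/2.6+170,y/2.6+150)
for n,a,b,z in [("large",(494,333),(216,311),.006),("middle",(474,224),(341,297),.006),("small",(333,262),(300,196),.006),("lockring",(336,146),(419,197),.009),("tool",(468,113),(464,266),.038),("hub",(672,124),(452,328),.1345),("cup_a",(252,219),(341,145),.011),("cup_b",(417,310),(245,249),.011),("clamp",(392,74),(510,237),.014),("pink",(640,322),(216,448),.006)]:
    print(n,onz(T,t(*a),z).round(4),onz(S,s(*b),z).round(4))
E
```

```text
large [0.4335 0.2198] [0.4358 0.2212]
middle [0.5327 0.2371] [0.5334 0.2395]
small [0.496  0.3642] [0.4995 0.3655]
lockring [0.6035 0.3633] [0.6046 0.3636]
tool [0.6274 0.2448] [0.6275 0.2437]
hub [0.5897 0.0867] [0.5917 0.0843]
cup_a [0.5336 0.4379] [0.5371 0.4366]
cup_b [0.4525 0.2886] [0.4548 0.2882]
clamp [0.6716 0.3127] [0.6756 0.3066]
pink [0.445  0.0894] [0.4457 0.0917]
```

```bash
cat >> h.py <<'E'
def go(x,y,z,yaw):
    o=env.get_obs(); R0=Ro.from_euler("xyz",o["tool_rot"],degrees=True)
    Rt=Ro.from_euler("xyz",[180,0,yaw],degrees=True)
    d=R0.inv().apply(np.array([x,y,z])-o["tool_pos"])/.2; r=(R0.inv()*Rt).as_rotvec()/1.5
    print("go",np.r_[d,r].round(4), "rows",int(max(np.ceil(np.linalg.norm(d)*4),np.ceil(np.linalg.norm(r)*10))))
E
python3 - <<'E'
from h import *
go(.434,.2205,.13,93)
go((.434+.2116)/2,(.2205+.614)/2,.18,127)
E
```

```text
go [-1.6924e+00 -1.5009e+00  4.6280e-01  1.0000e-04 -0.0000e+00  7.9110e-01] rows 10
go [-8.463e-01 -7.519e-01  2.129e-01  1.000e-04 -0.000e+00  3.955e-01] rows 5
```

>>> apply_moves:
  moves:
    - [-0.845,-0.75,0.2,0,0,0.395,1]
    - [-0.845,-0.75,0.2,0,0,0.395,1]
    - [-0.845,-0.75,0.2,0,0,0.395,1]
    - [-0.845,-0.75,0.2,0,0,0.395,1]
    - [-0.845,-0.75,0.2,0,0,0.395,1]
    - [-0.845,-0.75,0.2,0,0,0.395,1]

```text
time_s: 1.55
tool_pos: [0.326, 0.4127, 0.1821]
tool_rot: [-180.0, 0.1, 126.6]
force: [0.1, 0.2, -0.0]
grip_width: 0.087
grasp_force: 0.0
```

```bash
python3 - <<'E'
from h import *
print(env.get_obs()["qpos"].round(1),env.get_obs()["tool_pos"],env.get_obs()["tool_rot"])
go(.434,.2205,.13,93)
E
```

```text
[-60.3   4.7   5.9 104.   -0.4  71.3 -17.7] [0.32597125 0.41271805 0.18214454] [-1.79951793e+02  1.28669784e-01  1.26584981e+02]
go [-1.0931e+00 -1.3890e-01  2.6330e-01 -1.0000e-04  1.6000e-03  3.9080e-01] rows 5
```

>>> apply_moves:
  moves:
    - [-1,-0.14,0.26,0,0,0.39,1]
    - [-1,-0.14,0.26,0,0,0.39,1]
    - [-1,-0.14,0.26,0,0,0.39,1]
    - [-1,-0.14,0.26,0,0,0.39,1]
    - [-1,-0.14,0.26,0,0,0.39,1]
    - [-1,-0.14,0.26,0,0,0.39,1]

```text
time_s: 2.15
tool_pos: [0.4214, 0.2404, 0.1305]
tool_rot: [-180.0, -0.0, 93.4]
force: [0.1, 0.8, 0.2]
grip_width: 0.0872
grasp_force: 0.0
```

```bash
python3 - <<'E'
from h import *
o=env.get_obs();print(o["tool_pos"],o["tool_rot"],o["qpos"].round(1))
c=viewer.get_calibration("wrist");im=viewer.read_camera("wrist")[:,:,::-1];cv2.imwrite("pics/w1.png",im)
np.save("w1.npy",c,allow_pickle=True)
cv2.imwrite("pics/w1w.png",warp(c,im,(.44,.23),.006,.07,4000))
cv2.imwrite("pics/w1b.png",np.hstack([im,cv2.resize(cv2.imread("pics/w1w.png"),(420,420))])[:, 180:])
E
```

```text
[0.42136817 0.24035463 0.13049193] [-1.79989371e+02 -9.68585352e-03  9.33999478e+01] [-49.2   2.   16.8 113.2  -0.6  64.9 -28.8]
```

View pics/w1b.png

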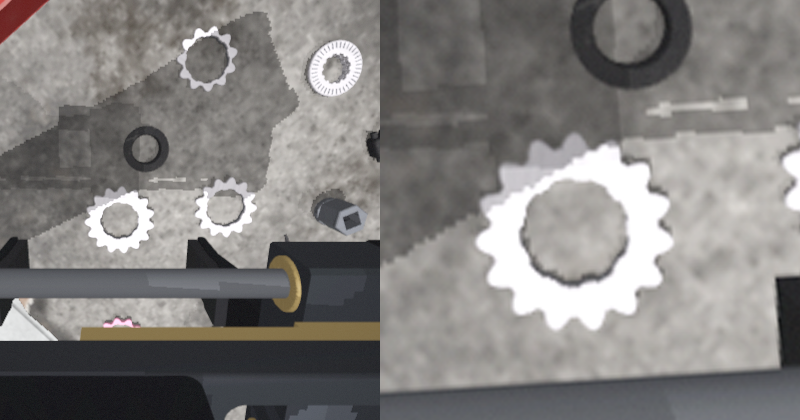

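```bash
cat >> h.py <<'E'
def fit(c,img,ctr,z,r,n=0,ro=0,half=.05,s=5000,rng=.008,sign=1):
    "centre of a bright ring (sign=1: bright outside radius r) and the angle of a tooth in deg"
    g=cv2.GaussianBlur(cv2.cvtColor(warp(c,img,ctr,z,half,s),cv2.COLOR_BGR2GRAY),(0,0),2).astype(np.float32)
    th=np.radians(np.arange(0,360,3)); C=half*s
    def samp(cx,cy,rr): return cv2.remap(g,np.float32(C+(cx+rr*np.cos(th))*s)[None],np.float32(C-(cy+rr*np.sin(th))*s)[None],cv2.INTER_LINEAR)[0]
    def sc(cx,cy):
        d=sign*(samp(cx,cy,r+.0008)-samp(cx,cy,r-.0008)); return np.clip(d,-20,40).mean()
    best=max((sc(a,b),a,b) for a in np.arange(-rng,rng+1e-6,.0004) for b in np.arange(-rng,rng+1e-6,.0004))
    p=np.array([ctr[0]+best[1],ctr[1]+best[2]]); ang=None
    if n:
        v=samp(best[1],best[2],ro-.0015)-samp(best[1],best[2],ro+.003); v=v-cv2.blur(np.r_[v,v,v][None].astype(np.float32),(25,1))[0][120:240]
        k=np.sum(v*np.exp(1j*n*th)); ang=np.degrees(np.angle(k))/n
    return p.round(4),round(float(best[0]),1),ang
def allfit(c,im):
    out={}
    for nme,uv,z,r,n,ro in [("large",(300,220),.006,.0172,15,.033),("middle",(406,209),.006,.0172,13,.029),("small",(388,58),.006,.0172,11,.025)]:
        out[nme]=fit(c,im,onz(c,uv,z),z,r,n,ro)
    out["lockring"]=fit(c,im,onz(c,(515,70),.009),.009,.0215,sign=-1)
    return out
E
python3 - <<'E'
from h import *
c=np.load("w1.npy",allow_pickle=True).item(); im=cv2.imread("pics/w1.png")
for k,v in allfit(c,im).items(): print(k,v)
T=viewer.get_calibration("top"); t=cv2.imread("pics/top0.png")
for k,ctr,z,r,n,ro,sg in [("large",(.4345,.2205),.006,.0172,15,.033,1),("middle",(.533,.238),.006,.0172,13,.029,1),("small",(.497,.365),.006,.0172,11,.025,1),("lockring",(.604,.363),.009,.0215,0,0,-1)]:
    print("top",k,fit(T,t,ctr,z,r,n,ro,sign=sg))
go(.434,.2205,.02,93)
E
python3 -c "
import cv2;a=cv2.imread('pics/w1.png');cv2.imwrite('pics/w1t.png',cv2.resize(a[160:260,440:560],None,fx=4,fy=4))"
```

```text
large (array([0.4347, 0.2227]), 35.3, np.float64(-6.20696738737609))
middle (array([0.5326, 0.2411]), 31.5, np.float64(4.085814436550075))
small (array([0.4975, 0.3666]), 36.7, np.float64(-13.975886681267507))
lockring (array([0.6036, 0.3657]), 40.0, None)
top large (array([0.4349, 0.2205]), 39.7, np.float64(-5.982160054469052))
top middle (array([0.533 , 0.2388]), 38.3, np.float64(3.560224804310726))
top small (array([0.4978, 0.3646]), 39.9, np.float64(-14.43364618495853))
top lockring (array([0.604 , 0.3634]), 39.7, None)
go [-1.137e-01  5.960e-02  5.542e-01  1.000e-04 -7.000e-04  6.700e-03] rows 3
```

View pics/w1t.png

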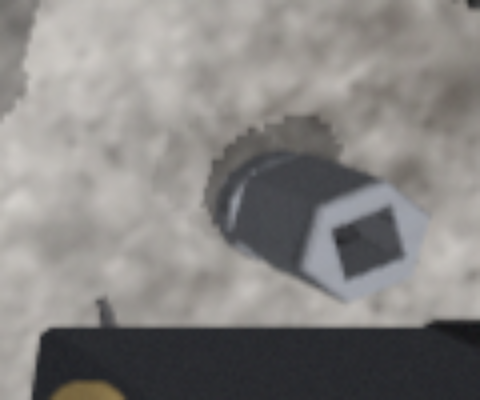

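```bash
python3 - <<'E'
from h import *
go(.4348,.2215,.03,96)
E
```

```text
go [-1.090e-01  6.390e-02  5.042e-01  1.000e-04 -7.000e-04 -2.820e-02] rows 3
```

>>> apply_moves:
  moves:
    - [-0.11,0.064,0.25,0,0,-0.028,1]
    - [-0.11,0.064,0.5,0,0,-0.028,1]
    - [-0.11,0.064,0.5,0,0,-0.028,1]
    - [-0.11,0.064,0.5,0,0,-0.028,1]

```text
time_s: 2.6
tool_pos: [0.4335, 0.2217, 0.0302]
tool_rot: [-179.9, 0.0, 96.1]
force: [0.0, 0.1, 0.9]
grip_width: 0.0872
grasp_force: 0.0
```

```bash
python3 - <<'E'
from h import *
go(.4348,.2215,.0015,96)
E
```

```text
go [-0.0018  0.0066  0.1433 -0.0015  0.0004  0.0015] rows 1
```

>>> apply_moves:
  moves:
    - [0,0.006,0.07,0,0,0,1]
    - [0,0.006,0.12,0,0,0,1]
    - [0,0.006,0.143,0,0,0,1]
    - [0,0.006,0.143,0,0,0,1]
    - [0,0.006,0.143,0,0,0,0.5]
    - [0,0.006,0.143,0,0,0,0.5]
    - [0,0.006,0.143,0,0,0,0.5]
    - [0,0.006,0.143,0,0,0,0.5]
    - [0,0.006,0.143,0,0,0,0.5]
  grip_force: 25

```text
time_s: 3.5
tool_pos: [0.4362, 0.2203, 0.0023]
tool_rot: [180.0, -0.0, 95.9]
force: [-0.7, -0.2, 2.7]
grip_width: 0.0639
grasp_force: 25.0
```

```bash
python3 - <<'E'
from h import *
go(.4362,.2203,.17,96)
go(.590,.06,.26,96)
T=viewer.get_calibration("top"); t=cv2.imread("pics/top0.png")
S=viewer.get_calibration("side"); s=cv2.imread("pics/side0.png")
for k,r,sg in [("mouth",.0137,1),("body",.0155,-1)]:
  for n,C,i in (("top",T,t),("side",S,s)): print(k,n,fit(C,i,(.5905,.086),.1345,r,sign=sg))
E
```

```text
go [ 4.000e-04  1.000e-04 -8.387e-01  1.000e-04 -2.000e-04 -8.000e-04] rows 4
go [-8.7610e-01  6.8230e-01 -1.2888e+00  1.0000e-04 -2.0000e-04 -8.0000e-04] rows 7
mouth top (array([0.5929, 0.0848]), 38.2, None)
mouth side (array([0.5921, 0.0884]), 34.7, None)
body top (array([0.5925, 0.0856]), 10.5, None)
body side (array([0.5869, 0.0932]), 8.3, None)
```

>>> apply_moves:
  moves:
    - [0,0,-0.25,0,0,0,0.5]
    - [0,0,-0.5,0,0,0,0.5]
    - [0,0,-0.75,0,0,0,0.5]
    - [-0.2,0.15,-1,0,0,0,0.5]
    - [-0.4,0.3,-1,0,0,0,0.5]
    - [-0.6,0.45,-1,0,0,0,0.5]
    - [-0.8,0.62,-1,0,0,0,0.5]
    - [-0.88,0.68,-1,0,0,0,0.5]
    - [-0.88,0.68,-1,0,0,0,0.5]

```text
time_s: 4.4
tool_pos: [0.5923, 0.0522, 0.2018]
tool_rot: [179.9, 0.3, 95.4]
force: [0.5, -0.7, -1.6]
grip_width: 0.0638
grasp_force: 25.0
```

>>> apply_moves:
  moves:
    - [0,0,-0.15,0,0,0,0.5]
    - [0,0,-0.3,0,0,0,0.5]
    - [0,0,-0.3,0,0,0,0.5]
    - [0,0,-0.3,0,0,0,0.5]

```text
time_s: 4.8
tool_pos: [0.5895, 0.0597, 0.2622]
tool_rot: [180.0, -0.0, 96.0]
force: [-0.3, -0.7, -1.4]
grip_width: 0.0641
grasp_force: 25.0
```

```bash
python3 - <<'E'
from h import *
c=viewer.get_calibration("wrist");im=viewer.read_camera("wrist")[:,:,::-1];cv2.imwrite("pics/w2.png",im)
np.save("w2.npy",c,allow_pickle=True); s=viewer.read_camera("side")[:,:,::-1];cv2.imwrite("pics/s2.png",s)
print(env.get_obs()["tool_pos"],env.get_obs()["grip_width"])
cv2.imwrite("pics/v2.png",np.hstack([im[:,150:540],s[:,150:540]]))
E
```

```text
[0.58867932 0.05956056 0.260643  ] 0.06403345196462007
```

View pics/v2.png

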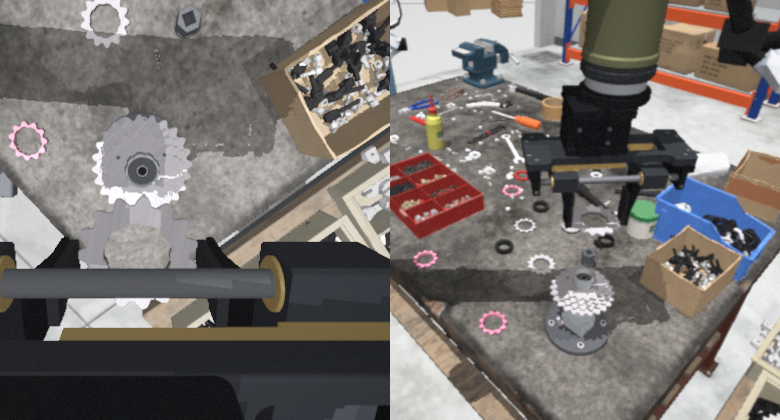

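```bash
python3 - <<'E'
from h import *
c=np.load("w2.npy",allow_pickle=True).item(); im=cv2.imread("pics/w2.png"); S=viewer.get_calibration("side"); s=cv2.imread("pics/s2.png")
for n,C,i in (("wrist",c,im),("side",S,s)):
  print(n,"mouth",fit(C,i,(.591,.086),.1345,.0137,sign=1),fit(C,i,(.591,.086),.1345,.0155,sign=-1))
  print(n,"bore",fit(C,i,(.589,.060),.2643,.0172,sign=1,rng=.006))
  b=[warp(C,i,(.591,.086),.1345,.03,8000),warp(C,i,(.5887,.0596),.2643,.04,6000)]
  for q in b: cv2.drawMarker(q,(240,240),(0,0,255),0,30)
  cv2.imwrite(f"pics/z_{n}.png",cv2.resize(np.hstack(b),(800,400)))
a=np.vstack([cv2.imread("pics/z_wrist.png"),cv2.imread("pics/z_side.png")]);cv2.imwrite("pics/z.png",cv2.resize(a,(600,600)))
E
```

```text
wrist mouth (array([0.5922, 0.0876]), 37.1, None) (array([0.5922, 0.0876]), 11.8, None)
wrist bore (array([0.5922, 0.054 ]), 5.1, None)
side mouth (array([0.5882, 0.078 ]), 9.6, None) (array([0.591 , 0.0848]), 5.2, None)
side bore (array([0.5898, 0.0616]), 21.2, None)
```

View pics/z.png

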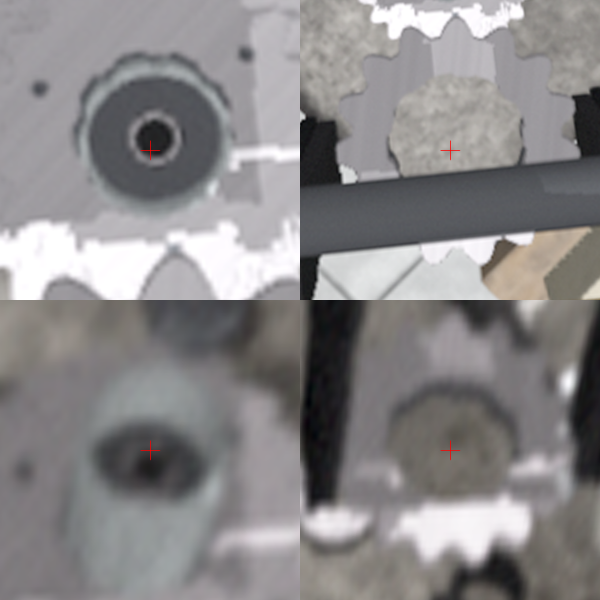

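```bash
python3 - <<'E'
from h import *
p=env.get_obs()["tool_pos"]; go(p[0]+.0015,p[1]+.024,.142,96)
E
```

```text
go [ 1.185e-01  2.120e-02  5.932e-01 -1.400e-03 -1.000e-04 -4.000e-04] rows 3
```

>>> apply_moves:
  moves:
    - [0.119,0.02,0.2,0,0,0,0.5]
    - [0.119,0.02,0.4,0,0,0,0.5]
    - [0.119,0.02,0.55,0,0,0,0.5]
    - [0.119,0.02,0.595,0,0,0,0.5]
    - [0.119,0.02,0.595,0,0,0,0.5]
    - [0.119,0.02,0.595,0,0,0,0.5]

```text
time_s: 5.5
tool_pos: [0.5919, 0.0832, 0.1442]
tool_rot: [179.9, -0.0, 95.9]
force: [-0.1, 0.1, -0.2]
grip_width: 0.0641
grasp_force: 25.0
```

```bash
python3 - <<'E'
from h import *
o=env.get_obs();p=o["tool_pos"];print(p,o["force"])
c=viewer.get_calibration("wrist");im=viewer.read_camera("wrist")[:,:,::-1]
S=viewer.get_calibration("side"); s=viewer.read_camera("side")[:,:,::-1]
z=p[2]+.0037
b=[warp(c,im,p[:2],z,.03,10000),warp(S,s,p[:2],z,.03,10000)]
for q in b: cv2.drawMarker(q,(300,300),(0,0,255),0,30)
cv2.imwrite("pics/z3.png",cv2.resize(np.hstack(b),(800,400)))
E
```

```text
[0.59194191 0.08315085 0.14420886] [-0.10226999  0.12385948 -0.17554035]
```

View pics/z3.png

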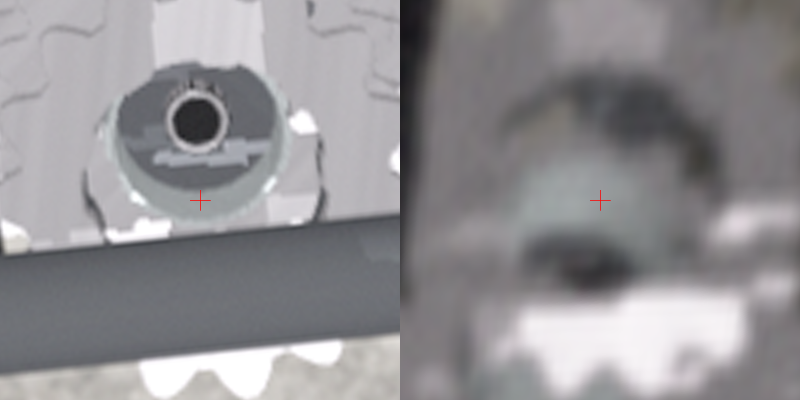

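```bash
python3 - <<'E'
from h import *
c=viewer.get_calibration("wrist");im=viewer.read_camera("wrist")[:,:,::-1]
print(fit(c,im,(.592,.086),.1345,.0137,rng=.006),fit(c,im,(.592,.086),.1345,.0155,sign=-1,rng=.006))
go(.592,.085,.133,96)
E
```

```text
(array([0.5924, 0.0868]), 27.9, None) (array([0.5964, 0.0804]), 6.9, None)
go [ 0.0088 -0.0011  0.0594  0.0022 -0.0004 -0.001 ] rows 1
```

>>> apply_moves:
  moves:
    - [0.009,0,0,0,0,0,0.5]
    - [0.009,0,0.02,0,0,0,0.5]
    - [0.009,0,0.04,0,0,0,0.5]
    - [0.009,0,0.055,0,0,0,0.5]
    - [0.009,0,0.06,0,0,0,0.5]
    - [0.009,0,0.06,0,0,0,0.5]

```text
time_s: 6.25
tool_pos: [0.5907, 0.0849, 0.1306]
tool_rot: [-180.0, 0.0, 95.9]
force: [-0.7, -0.0, -1.2]
grip_width: 0.0634
grasp_force: 25.0
```

>>> apply_moves:
  moves:
    - [0,0,0.02,0,0,0,0.5]
    - [0,0,0.035,0,0,0,0.5]
    - [0,0,0.045,0,0,0,0.5]
    - [0,0,0.05,0,0,0,0.5]
    - [0,0,0.05,0,0,0,0.5]

```text
time_s: 6.75
tool_pos: [0.5908, 0.085, 0.1208]
tool_rot: [-180.0, 0.0, 95.9]
force: [0.1, 0.4, -0.7]
grip_width: 0.0639
grasp_force: 25.0
```

>>> apply_moves:
  moves:
    - [0,0,0.003,0,0,0,0.9]
    - [0,0,0.003,0,0,0,0.9]
    - [0,0,0.003,0,0,0,0.9]
    - [0,0,-0.05,0,0,0,0.9]
    - [0,0,-0.2,0,0,0,0.9]
    - [0,0,-0.4,0,0,0,0.9]
    - [0,0,-0.4,0,0,0,0.9]

```text
time_s: 7.45
tool_pos: [0.5946, 0.0852, 0.2079]
tool_rot: [179.4, -0.1, 95.9]
force: [0.3, 0.2, 0.0]
grip_width: 0.0785
grasp_force: 0.0
```

```bash
python3 - <<'E'
from h import *
o=env.get_obs();p=o["tool_pos"];print(p)
c=viewer.get_calibration("wrist");im=viewer.read_camera("wrist")[:,:,::-1]
S=viewer.get_calibration("side"); s=viewer.read_camera("side")[:,:,::-1]
b=[warp(c,im,(.592,.086),.124,.05,6000),warp(S,s,(.592,.086),.124,.05,6000)]
cv2.imwrite("pics/z4.png",cv2.resize(np.hstack(b),(800,400)))
go(.5335,.2395,.03,94)
E
```

```text
[0.59462847 0.08519619 0.20793799]
go [ 7.972e-01 -2.134e-01  8.646e-01  2.200e-03 -6.000e-04  2.240e-02] rows 5
```

View pics/z4.png

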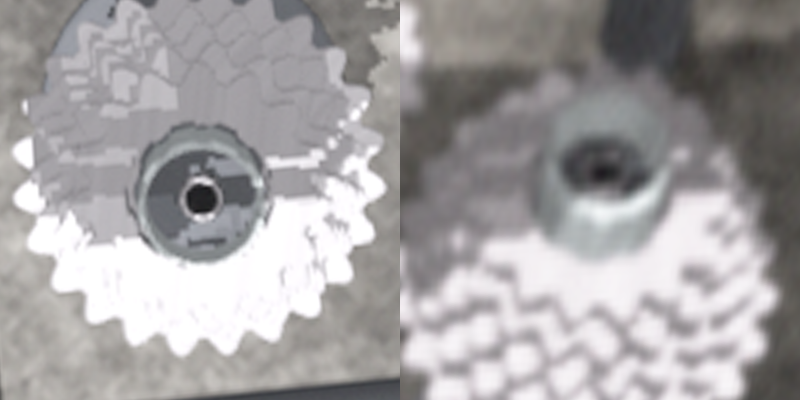

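>>> apply_moves:
  moves:
    - [0.2,-0.05,0,0,0,0.022,1]
    - [0.4,-0.1,0,0,0,0.022,1]
    - [0.6,-0.15,0.2,0,0,0.022,1]
    - [0.795,-0.215,0.4,0,0,0.022,1]
    - [0.795,-0.215,0.6,0,0,0.022,1]
    - [0.795,-0.215,0.8,0,0,0.022,1]
    - [0.795,-0.215,0.86,0,0,0.022,1]
    - [0.795,-0.215,0.86,0,0,0.022,1]

```text
time_s: 8.35
tool_pos: [0.53, 0.2373, 0.0267]
tool_rot: [-179.7, 0.2, 94.0]
force: [-0.1, -0.6, 0.2]
grip_width: 0.0872
grasp_force: 0.0
```

```bash
python3 - <<'E'
from h import *
print(env.get_obs()["tool_pos"]);go(.5328,.239,.0015,94)
E
```

```text
[0.53000476 0.23727154 0.02673467]
go [ 0.008   0.0151  0.1261 -0.003   0.0019  0.    ] rows 1
```

>>> apply_moves:
  moves:
    - [0,0.01,0.03,0,0,0,1]
    - [0,0.01,0.03,0,0,0,1]
    - [0,0.01,0.03,0,0,0,1]

```text
time_s: 8.65
tool_pos: [0.5352, 0.2391, 0.0247]
tool_rot: [179.8, -0.1, 94.0]
force: [0.7, 0.8, -0.5]
grip_width: 0.0867
grasp_force: 0.0
```

```bash
python3 - <<'E'
from h import *
print(env.get_obs()["tool_pos"]);go(.5328,.239,.0015,94)
E
```

```text
[0.53518824 0.2391078  0.02473983]
go [ 1.000e-04 -1.230e-02  1.162e-01  1.800e-03 -1.000e-03 -0.000e+00] rows 1
```

>>> apply_moves:
  moves:
    - [0,-0.006,0.05,0,0,0,1]
    - [0,-0.006,0.09,0,0,0,1]
    - [0,-0.006,0.117,0,0,0,1]
    - [0,-0.006,0.117,0,0,0,1]
    - [0,-0.006,0.117,0,0,0,0.4]
    - [0,-0.006,0.117,0,0,0,0.4]
    - [0,-0.006,0.117,0,0,0,0.4]
    - [0,-0.006,0.117,0,0,0,0.4]
    - [0,-0.006,0.117,0,0,0,0.4]
    - [0,-0.006,0.117,0,0,0,0.4]

```text
time_s: 9.65
tool_pos: [0.533, 0.2394, 0.0005]
tool_rot: [180.0, -0.1, 94.0]
force: [-1.9, -0.2, 7.7]
grip_width: 0.056
grasp_force: 25.9
```

```bash
python3 - <<'E'
from h import *
go(.591,.085,.202,96)
E
```

```text
go [-7.8940e-01  2.3570e-01 -1.0083e+00  5.0000e-04 -7.0000e-04 -2.2700e-02] rows 6
```

>>> apply_moves:
  moves:
    - [0,0,-0.25,0,0,0,0.4]
    - [0,0,-0.5,0,0,0,0.4]
    - [0,0,-0.75,0,0,0,0.4]
    - [-0.2,0.06,-0.95,0,0,0,0.4]
    - [-0.4,0.12,-0.95,0,0,0,0.4]
    - [-0.6,0.18,-0.95,0,0,0,0.4]
    - [-0.73,0.22,-0.95,0,0,0,0.4]
    - [-0.79,0.236,-0.95,0,0,0,0.4]
    - [-0.79,0.236,-0.9,0,0,0,0.4]
    - [-0.79,0.236,-0.8,0,0,0,0.4]
    - [-0.79,0.236,-0.8,0,0,0,0.4]
    - [-0.79,0.236,-0.8,0,0,0,0.4]

```text
time_s: 10.85
tool_pos: [0.5897, 0.0867, 0.1586]
tool_rot: [-179.9, -0.0, 94.2]
force: [-0.3, -0.4, 0.0]
grip_width: 0.056
grasp_force: 25.0
```

```bash
python3 - <<'E'
from h import *
print(env.get_obs()["tool_pos"]);go(.591,.085,.130,94)
E
```

```text
[0.58968986 0.08668006 0.15856933]
go [-0.0089  0.0062  0.1428 -0.0015 -0.0002  0.0024] rows 1
```

>>> apply_moves:
  moves:
    - [-0.006,0.004,0,0,0,0,0.4]
    - [-0.006,0.004,0.04,0,0,0,0.4]
    - [-0.006,0.004,0.08,0,0,0,0.4]
    - [-0.006,0.004,0.11,0,0,0,0.4]
    - [-0.006,0.004,0.128,0,0,0,0.4]
    - [-0.006,0.004,0.14,0,0,0,0.4]
    - [-0.006,0.004,0.14,0,0,0,0.4]

```text
time_s: 11.55
tool_pos: [0.5915, 0.0838, 0.1313]
tool_rot: [-180.0, -0.0, 94.1]
force: [-0.6, 1.5, -1.3]
grip_width: 0.0559
grasp_force: 25.0
```

>>> apply_moves:
  moves:
    - [0,0,0.01,0,0,0,0.4]
    - [0,0,0.02,0,0,0,0.4]
    - [0,0,0.026,0,0,0,0.4]
    - [0,0,0.026,0,0,0,0.4]

```text
time_s: 11.95
tool_pos: [0.5917, 0.0838, 0.1264]
tool_rot: [180.0, -0.0, 94.1]
force: [-0.3, 2.2, -0.3]
grip_width: 0.0559
grasp_force: 25.0
```

>>> apply_moves:
  moves:
    - [0,0,0.006,0,0,0,0.4]
    - [0,0,0.006,0,0,0,0.4]
    - [0,0,0.006,0,0,0,0.8]
    - [0,0,0.006,0,0,0,0.8]
    - [0,0,0.006,0,0,0,0.8]
    - [0,0,-0.05,0,0,0,0.8]
    - [0,0,-0.2,0,0,0,0.8]
    - [0,0,-0.4,0,0,0,0.8]
    - [0,0,-0.4,0,0,0,0.8]
    - [0,0,-0.4,0,0,0,0.8]

```text
time_s: 12.95
tool_pos: [0.5925, 0.0831, 0.2082]
tool_rot: [179.8, -0.0, 94.0]
force: [-0.2, 0.9, -0.5]
grip_width: 0.0697
grasp_force: 0.0
```

```bash
python3 - <<'E'
from h import *
o=env.get_obs();p=o["tool_pos"];print(p)
c=viewer.get_calibration("wrist");im=viewer.read_camera("wrist")[:,:,::-1]
S=viewer.get_calibration("side"); s=viewer.read_camera("side")[:,:,::-1]
b=[warp(c,im,(.592,.086),.130,.05,6000),warp(S,s,(.592,.086),.130,.05,6000)]
cv2.imwrite("pics/z5.png",cv2.resize(np.hstack(b),(800,400)))
go(.4978,.3648,.2,92.1);go(.4978,.3648,.03,92.1)
E
```

```text
[0.59252106 0.08308993 0.20820749]
go [ 1.4375e+00 -3.6620e-01  2.9200e-02 -7.0000e-04  1.0000e-04  2.2500e-02] rows 6
go [ 1.4377e+00 -3.6520e-01  8.7920e-01 -7.0000e-04  1.0000e-04  2.2500e-02] rows 7
```

View pics/z5.png

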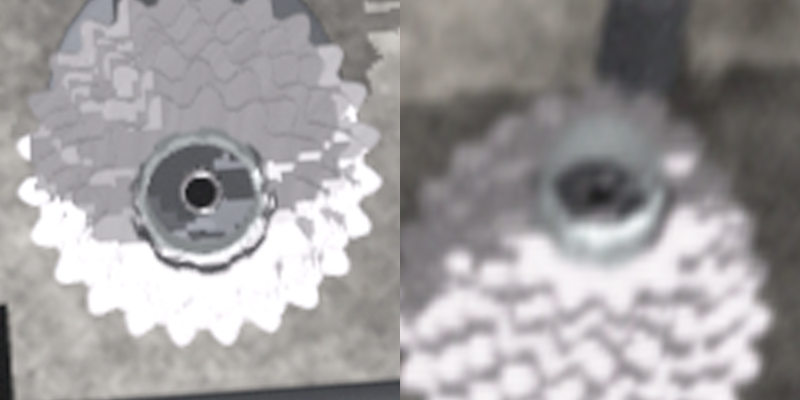

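>>> apply_moves:
  moves:
    - [0.25,-0.06,0,0,0,0.022,1]
    - [0.5,-0.12,0,0,0,0.022,1]
    - [0.75,-0.2,0,0,0,0.022,1]
    - [0.95,-0.3,0,0,0,0.022,1]
    - [1,-0.366,0.2,0,0,0.022,1]
    - [1,-0.366,0.3,0,0,0.022,1]
    - [1,-0.366,0.3,0,0,0.022,1]
    - [1,-0.366,0.3,0,0,0.022,1]

```text
time_s: 13.85
tool_pos: [0.5045, 0.2769, 0.1459]
tool_rot: [-179.9, 0.1, 92.1]
force: [0.2, 0.7, -0.4]
grip_width: 0.087
grasp_force: 0.0
```

```bash
python3 - <<'E'
from h import *
go(.4978,.3648,.03,92.1)
E
```

```text
go [ 0.4413 -0.017   0.5791 -0.0006  0.0009 -0.    ] rows 3
```

>>> apply_moves:
  moves:
    - [0.2,-0.017,0.1,0,0,0,1]
    - [0.4,-0.017,0.2,0,0,0,1]
    - [0.44,-0.017,0.4,0,0,0,1]
    - [0.44,-0.017,0.58,0,0,0,1]
    - [0.44,-0.017,0.58,0,0,0,1]
    - [0.44,-0.017,0.58,0,0,0,1]
    - [0.44,-0.017,0.58,0,0,0,1]
    - [0.44,-0.017,0.58,0,0,0,1]

```text
time_s: 14.65
tool_pos: [0.4998, 0.3662, 0.0333]
tool_rot: [179.8, -0.2, 92.1]
force: [0.4, -0.4, 0.6]
grip_width: 0.0868
grasp_force: 0.0
```

```bash
python3 - <<'E'
from h import *
print(env.get_obs()["tool_pos"]);go(.4978,.3648,.0015,92.1)
E
```

```text
[0.49981268 0.36617761 0.03328384]
go [-7.000e-03 -1.090e-02  1.589e-01  2.400e-03 -2.000e-03 -1.000e-04] rows 1
```

>>> apply_moves:
  moves:
    - [-0.006,-0.006,0.05,0,0,0,1]
    - [-0.006,-0.006,0.1,0,0,0,1]
    - [-0.006,-0.006,0.14,0,0,0,1]
    - [-0.006,-0.006,0.155,0,0,0,1]
    - [-0.006,-0.006,0.155,0,0,0,1]
    - [-0.006,-0.006,0.155,0,0,0,0.3]
    - [-0.006,-0.006,0.155,0,0,0,0.3]
    - [-0.006,-0.006,0.155,0,0,0,0.3]
    - [-0.006,-0.006,0.155,0,0,0,0.3]
    - [-0.006,-0.006,0.155,0,0,0,0.3]
    - [-0.006,-0.006,0.155,0,0,0,0.3]

```text
time_s: 15.75
tool_pos: [0.497, 0.3654, 0.0005]
tool_rot: [180.0, -0.1, 92.2]
force: [-1.3, -0.7, 8.1]
grip_width: 0.0481
grasp_force: 26.2
```

```bash
python3 - <<'E'
from h import *
print(env.get_obs()["tool_pos"]);go(.4978,.3648,.18,92.1);go(.5915,.085,.18,92.1)
E
```

```text
[4.97019095e-01 3.65360039e-01 4.69765105e-04]
go [-1.400e-03  4.500e-03 -8.977e-01  5.000e-04 -1.200e-03  8.000e-04] rows 4
go [-1.4171e+00  4.1970e-01 -8.9980e-01  5.0000e-04 -1.2000e-03  8.0000e-04] rows 7
```

>>> apply_moves:
  moves:
    - [0,0,-0.25,0,0,0,0.3]
    - [0,0,-0.5,0,0,0,0.3]
    - [0,0,-0.75,0,0,0,0.3]
    - [-0.2,0.06,-0.9,0,0,0,0.3]
    - [-0.4,0.12,-0.9,0,0,0,0.3]
    - [-0.6,0.2,-0.9,0,0,0,0.3]
    - [-0.8,0.3,-0.9,0,0,0,0.3]
    - [-1,0.42,-0.9,0,0,0,0.3]
    - [-1,0.42,-0.9,0,0,0,0.3]
    - [-1,0.42,-0.9,0,0,0,0.3]

```text
time_s: 16.75
tool_pos: [0.5884, 0.1658, 0.1785]
tool_rot: [-179.9, 0.0, 91.9]
force: [-0.3, 0.0, -0.7]
grip_width: 0.0479
grasp_force: 25.0
```

```bash
python3 - <<'E'
from h import *
print(env.get_obs()["tool_pos"]);go(.5915,.0856,.16,92.1)
E
```

```text
[0.58836019 0.16576366 0.17846108]
go [-4.011e-01  2.200e-03  9.260e-02 -7.000e-04  4.000e-04 -1.800e-03] rows 2
```

>>> apply_moves:
  moves:
    - [-0.15,0.003,0.05,0,0,0,0.3]
    - [-0.3,0.003,0.09,0,0,0,0.3]
    - [-0.4,0.003,0.09,0,0,0,0.3]
    - [-0.4,0.003,0.09,0,0,0,0.3]
    - [-0.4,0.003,0.09,0,0,0,0.3]
    - [-0.4,0.003,0.09,0,0,0,0.3]
    - [-0.4,0.003,0.09,0,0,0,0.3]

```text
time_s: 17.45
tool_pos: [0.5915, 0.0899, 0.1613]
tool_rot: [-180.0, -0.0, 92.3]
force: [0.3, 0.9, -0.8]
grip_width: 0.0478
grasp_force: 25.0
```

```bash
python3 - <<'E'
from h import *
print(env.get_obs()["tool_pos"]);go(.5915,.0853,.1318,92.1)
E
```

```text
[0.59153356 0.08991853 0.16129084]
go [-0.0232 -0.0011  0.1474 -0.     -0.0005  0.0027] rows 1
```

>>> apply_moves:
  moves:
    - [-0.023,0,0,0,0,0,0.3]
    - [-0.023,0,0.05,0,0,0,0.3]
    - [-0.023,0,0.09,0,0,0,0.3]
    - [-0.023,0,0.11,0,0,0,0.3]
    - [-0.023,0,0.125,0,0,0,0.3]
    - [-0.023,0,0.14,0,0,0,0.3]
    - [-0.023,0,0.14,0,0,0,0.3]
    - [-0.023,0,0.14,0,0,0,0.3]

```text
time_s: 18.25
tool_pos: [0.5919, 0.0833, 0.1336]
tool_rot: [180.0, -0.0, 92.2]
force: [0.2, -0.2, -0.4]
grip_width: 0.0481
grasp_force: 25.0
```

>>> apply_moves:
  moves:
    - [0.006,0,0,0,0,0,0.3]
    - [0.006,0,0.005,0,0,0,0.3]
    - [0.006,0,0.011,0,0,0,0.3]
    - [0.006,0,0.011,0,0,0,0.3]
    - [0.006,0,0.011,0,0,0,0.3]

```text
time_s: 18.75
tool_pos: [0.5918, 0.0842, 0.1311]
tool_rot: [-180.0, 0.0, 92.1]
force: [0.7, -0.5, -0.7]
grip_width: 0.0479
grasp_force: 25.0
```

>>> apply_moves:
  moves:
    - [0,0,0,0,0,0,0.75]
    - [0,0,0,0,0,0,0.75]
    - [0,0,0,0,0,0,0.75]
    - [0,0,-0.05,0,0,0,0.75]
    - [0,0,-0.2,0,0,0,0.8]
    - [0,0,-0.35,0,0,0,0.8]
    - [0,0,-0.35,0,0,0,0.8]
    - [0,0,-0.35,0,0,0,0.8]

```text
time_s: 19.55
tool_pos: [0.5925, 0.0843, 0.2026]
tool_rot: [179.9, -0.0, 92.1]
force: [0.0, -0.8, -0.4]
grip_width: 0.0696
grasp_force: 0.0
```

```bash
python3 - <<'E'
from h import *
o=env.get_obs();p=o["tool_pos"];print(p)
c=viewer.get_calibration("wrist");im=viewer.read_camera("wrist")[:,:,::-1]
S=viewer.get_calibration("side"); s=viewer.read_camera("side")[:,:,::-1]
print(fit(c,im,(.592,.087),.1345,.0137,rng=.006),fit(c,im,(.592,.087),.136,.0172,rng=.006,sign=-1))
b=[warp(c,im,(.592,.086),.136,.04,6000),warp(S,s,(.592,.086),.136,.04,6000)]
cv2.imwrite("pics/z6.png",cv2.resize(np.hstack(b),(800,400)))
go(.604,.3640,.2,90);go(.604,.3640,.03,90)
E
```

```text
[0.59247872 0.08430157 0.20259719]
(array([0.5924, 0.0874]), 37.3, None) (array([0.5932, 0.0898]), 16.0, None)
go [ 1.3954e+00  1.1590e-01  2.9000e-03 -7.0000e-04  0.0000e+00  2.5100e-02] rows 6
go [ 1.3955e+00  1.1690e-01  8.5290e-01 -7.0000e-04  0.0000e+00  2.5100e-02] rows 7
```

View pics/z6.png

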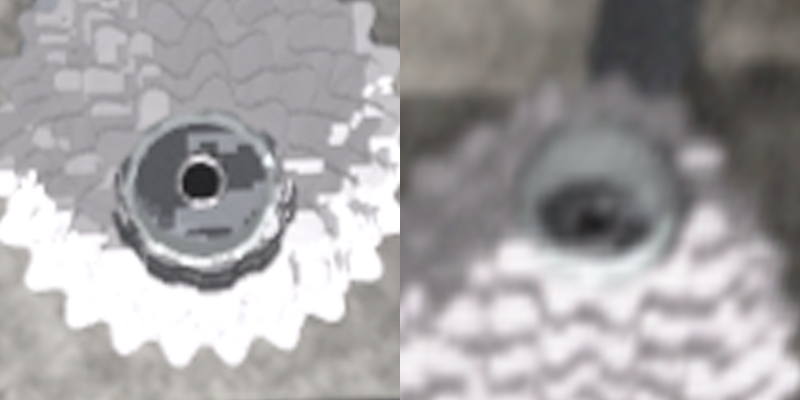

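>>> apply_moves:
  moves:
    - [0.25,0.02,0,0,0,0.025,0.8]
    - [0.5,0.04,0,0,0,0.025,0.8]
    - [0.75,0.08,0,0,0,0.025,0.8]
    - [0.95,0.1,0,0,0,0.025,0.8]
    - [1,0.117,0.1,0,0,0.025,0.8]
    - [1,0.117,0.2,0,0,0.025,0.8]
    - [1,0.117,0.2,0,0,0.025,0.8]
    - [1,0.117,0.2,0,0,0.025,0.8]

```text
time_s: 20.45
tool_pos: [0.6073, 0.2842, 0.1603]
tool_rot: [-179.9, 0.1, 90.0]
force: [-0.1, -0.0, 0.5]
grip_width: 0.0697
grasp_force: 0.0
```

```bash
python3 - <<'E'
from h import *
c=viewer.get_calibration("wrist");im=viewer.read_camera("wrist")[:,:,::-1]; cv2.imwrite("pics/w7.png",im);np.save("w7.npy",c,allow_pickle=True)
print(env.get_obs()["tool_pos"],fit(c,im,(.604,.365),.009,.0215,sign=-1),fit(c,im,(.604,.365),.009,.0103,sign=1))
go(.604,.3640,.035,90)
E
```

```text
[0.60800973 0.28424463 0.16148977] (array([0.604 , 0.3658]), 39.7, None) (array([0.604 , 0.3654]), 37.0, None)
go [ 3.989e-01 -2.060e-02  6.323e-01  1.000e-04  2.000e-04 -7.000e-04] rows 3
```

>>> apply_moves:
  moves:
    - [0.2,-0.015,0.1,0,0,0,0.8]
    - [0.4,-0.015,0.2,0,0,0,0.8]
    - [0.4,-0.015,0.4,0,0,0,0.8]
    - [0.4,-0.015,0.6,0,0,0,0.8]
    - [0.4,-0.015,0.63,0,0,0,0.8]
    - [0.4,-0.015,0.63,0,0,0,0.8]
    - [0.4,-0.015,0.63,0,0,0,0.8]
    - [0.4,-0.015,0.63,0,0,0,0.8]

```text
time_s: 21.3
tool_pos: [0.6068, 0.3656, 0.0386]
tool_rot: [179.8, -0.2, 90.0]
force: [0.1, 0.2, 0.8]
grip_width: 0.0696
grasp_force: 0.0
```

```bash
python3 - <<'E'
from h import *
print(env.get_obs()["tool_pos"]);go(.604,.3638,.0062,90)
E
```

```text
[0.60682495 0.36563335 0.03860945]
go [-0.0097 -0.0148  0.162   0.0029 -0.002  -0.0005] rows 1
```

>>> apply_moves:
  moves:
    - [-0.007,-0.008,0.06,0,0,0,0.8]
    - [-0.007,-0.008,0.11,0,0,0,0.8]
    - [-0.007,-0.008,0.14,0,0,0,0.8]
    - [-0.007,-0.008,0.155,0,0,0,0.8]
    - [-0.007,-0.008,0.155,0,0,0,0.8]
    - [-0.007,-0.008,0.155,0,0,0,0.8]

```text
time_s: 21.9
tool_pos: [0.6033, 0.3636, 0.0042]
tool_rot: [180.0, -0.0, 90.0]
force: [-0.4, 0.2, 0.1]
grip_width: 0.0692
grasp_force: 0.0
```

>>> apply_moves:
  moves:
    - [0,0,-0.01,0,0,0,0.8]
    - [0,0,-0.01,0,0,0,0.2]
    - [0,0,-0.01,0,0,0,0.2]
    - [0,0,-0.01,0,0,0,0.2]
    - [0,0,-0.01,0,0,0,0.2]
    - [0,0,-0.01,0,0,0,0.2]
    - [0,0,-0.01,0,0,0,0.2]

```text
time_s: 22.6
tool_pos: [0.6031, 0.3636, 0.0062]
tool_rot: [180.0, -0.0, 90.0]
force: [-0.2, -0.5, 0.1]
grip_width: 0.0408
grasp_force: 25.0
```

```bash
python3 - <<'E'
from h import *
print(env.get_obs()["tool_pos"]);go(.604,.3638,.185,90);go(.592,.085,.185,90)
E
```

```text
[0.60313184 0.36358883 0.0062098 ]
go [ 1.10e-03  4.40e-03 -8.94e-01  0.00e+00 -1.00e-04 -0.00e+00] rows 4
go [-1.3929e+00 -5.5600e-02 -8.9410e-01  0.0000e+00 -1.0000e-04 -0.0000e+00] rows 7
```

>>> apply_moves:
  moves:
    - [0,0,-0.25,0,0,0,0.2]
    - [0,0,-0.5,0,0,0,0.2]
    - [0,0,-0.75,0,0,0,0.2]
    - [-0.2,-0.01,-0.9,0,0,0,0.2]
    - [-0.4,-0.02,-0.9,0,0,0,0.2]
    - [-0.6,-0.03,-0.9,0,0,0,0.2]
    - [-0.8,-0.04,-0.9,0,0,0,0.2]
    - [-1,-0.056,-0.9,0,0,0,0.2]
    - [-1,-0.056,-0.9,0,0,0,0.2]
    - [-1,-0.056,-0.9,0,0,0,0.2]

```text
time_s: 23.6
tool_pos: [0.5921, 0.1623, 0.1866]
tool_rot: [180.0, -0.1, 89.8]
force: [-0.9, 1.3, -0.8]
grip_width: 0.0408
grasp_force: 25.0
```

```bash
python3 - <<'E'
from h import *
print(env.get_obs()["tool_pos"]);go(.5918,.085,.165,90)
E
```

```text
[0.59209527 0.16230962 0.18655659]
go [-3.866e-01 -4.000e-04  1.074e-01  3.000e-04 -6.000e-04 -1.900e-03] rows 2
```

>>> apply_moves:
  moves:
    - [-0.15,0,0.05,0,0,0,0.2]
    - [-0.3,0,0.107,0,0,0,0.2]
    - [-0.38,0,0.107,0,0,0,0.2]
    - [-0.387,0,0.107,0,0,0,0.2]
    - [-0.387,0,0.107,0,0,0,0.2]
    - [-0.387,0,0.107,0,0,0,0.2]
    - [-0.387,0,0.107,0,0,0,0.2]
    - [-0.387,0,0.107,0,0,0,0.2]

```text
time_s: 24.4
tool_pos: [0.592, 0.0875, 0.1649]
tool_rot: [180.0, -0.0, 90.1]
force: [-0.4, -1.2, -0.9]
grip_width: 0.0409
grasp_force: 25.0
```

```bash
python3 - <<'E'
from h import *
print(env.get_obs()["tool_pos"]);go(.5918,.085,.143,90)
E
```

```text
[0.59199437 0.08751176 0.1649292 ]
go [-0.0126 -0.001   0.1096  0.0002 -0.0003  0.0012] rows 1
```

>>> apply_moves:
  moves:
    - [-0.01,0,0,0,0,0,0.2]
    - [-0.01,0,0.05,0,0,0,0.2]
    - [-0.01,0,0.09,0,0,0,0.2]
    - [-0.01,0,0.11,0,0,0,0.2]
    - [-0.01,0,0.12,0,0,0,0.2]
    - [-0.01,0,0.12,0,0,0,0.2]
    - [-0.01,0,0.12,0,0,0,0.2]

```text
time_s: 25.1
tool_pos: [0.5921, 0.0842, 0.1409]
tool_rot: [180.0, -0.0, 90.0]
force: [0.6, -0.4, -0.7]
grip_width: 0.0409
grasp_force: 25.0
```

>>> apply_moves:
  moves:
    - [0.005,-0.001,0,0,0,0,0.2]
    - [0.005,-0.001,0.006,0,0,0,0.2]
    - [0.005,-0.001,0.012,0,0,0,0.2]
    - [0.005,-0.001,0.015,0,0,0,0.2]
    - [0.005,-0.001,0.015,0,0,0,0.2]

```text
time_s: 25.6
tool_pos: [0.5916, 0.0851, 0.1376]
tool_rot: [-180.0, 0.0, 90.0]
force: [-0.1, -0.9, 0.1]
grip_width: 0.0405
grasp_force: 25.0
```

>>> apply_moves:
  moves:
    - [0,0,0,0,0,0,0.65]
    - [0,0,0,0,0,0,0.65]
    - [0,0,0,0,0,0,0.65]
    - [0,0,-0.05,0,0,0,0.65]
    - [0,0,-0.2,0,0,0,0.65]
    - [0,0,-0.35,0,0,0,0.65]
    - [0.1,0,-0.35,0,0,0,0.65]
    - [0.1,0,-0.35,0,0,0,0.65]

```text
time_s: 26.4
tool_pos: [0.5922, 0.1085, 0.2095]
tool_rot: [179.9, -0.2, 90.2]
force: [-1.4, 0.7, -0.4]
grip_width: 0.0568
grasp_force: 0.0
```

```bash
python3 - <<'E'
from h import *
o=env.get_obs();p=o["tool_pos"];print(p)
c=viewer.get_calibration("wrist");im=viewer.read_camera("wrist")[:,:,::-1]; cv2.imwrite("pics/w8.png",im);np.save("w8.npy",c,allow_pickle=True)
print("bore",fit(c,im,(.592,.087),.140,.0103,rng=.006),"flange",fit(c,im,(.592,.087),.140,.0215,rng=.006,sign=-1))
c7=np.load("w7.npy",allow_pickle=True).item(); i7=cv2.imread("pics/w7.png")
print(proj(c7,[.6275,.2448,.038]), proj(c,[.6275,.2448,.038]))
b=[warp(c,im,(.592,.086),.140,.04,6000),warp(c,im,(.6275,.2455),.038,.025,9600)]
cv2.drawMarker(b[1],(240,240),(0,0,255),0,30)
cv2.imwrite("pics/z7.png",cv2.resize(np.hstack([cv2.resize(x,(400,400)) for x in b]),(800,400)))
E
```

```text
[0.59223863 0.10849944 0.20951055]
bore (array([0.5928, 0.0878]), 34.7, None) flange (array([0.5928, 0.087 ]), 13.8, None)
[307.57556533 241.75952646] [323.15897766  52.5454561 ]
```

View pics/z7.png

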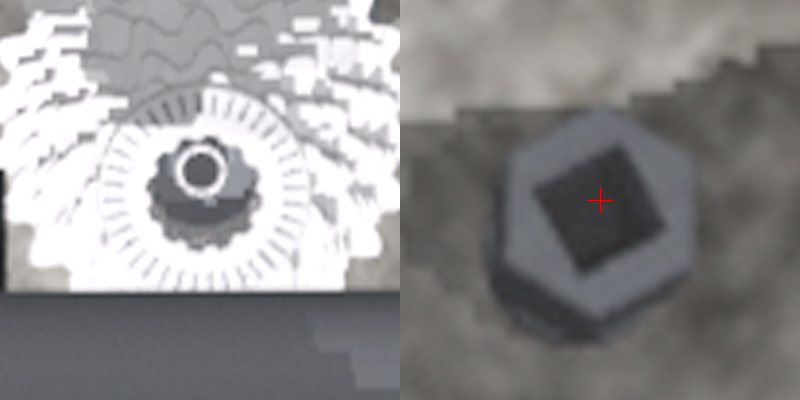

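```bash
python3 - <<'E'
from h import *
T=viewer.get_calibration("top"); S=viewer.get_calibration("side"); c=np.load("w8.npy",allow_pickle=True).item()
b=[cv2.resize(warp(C,cv2.imread(f"pics/{n}.png"),(.6275,.2435),.038,.025,9600),(266,266)) for C,n in ((T,"top0"),(S,"side0"),(c,"w8"))]
for q in b: cv2.drawMarker(q,(133,133),(0,0,255),0,20)
cv2.imwrite("pics/z8.png",np.hstack(b))
# dark square hole centroid
for C,n in ((T,"top0"),(c,"w8")):
    g=cv2.cvtColor(warp(C,cv2.imread(f"pics/{n}.png"),(.6275,.2435),.038,.009,9600),cv2.COLOR_BGR2GRAY); m=g<cv2.threshold(g,0,255,cv2.THRESH_OTSU)[0]
    k,l,st,ce=cv2.connectedComponentsWithStats(m.astype(np.uint8)); i=1+np.argmax(st[1:,4]); n0=g.shape[0]/2
    print(n,.6275+(ce[i][0]-n0)/9600,.2435-(ce[i][1]-n0)/9600,st[i])
go(.6275,.2425,.08,90)
E
```

```text
top0 0.6279750911102433 0.2425183847455421 [   21    23   143   148 12805]
w8 0.6274967007030662 0.244304492040538 [    7     3   156   153 14176]
go [ 6.778e-01  1.812e-01  6.422e-01  3.000e-04 -6.000e-04  2.000e-03] rows 4
```

View pics/z8.png

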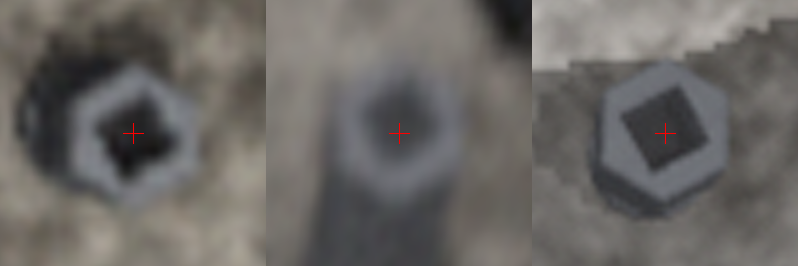

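```bash
python3 - <<'E'
from h import *
T=viewer.get_calibration("top"); S=viewer.get_calibration("side"); c=np.load("w2.npy",allow_pickle=True).item()
for z in (0,.05,.08,.11,.14): print(z,"top",onz(T,(326,115),z).round(3),"wrist",onz(c,(415,75),z).round(3),"side",onz(S,(150+253,262),z).round(3))
E
```

```text
0 top [0.74  0.214] wrist [0.735 0.203] side [0.747 0.259]
0.05 top [0.72  0.219] wrist [0.717 0.195] side [0.726 0.207]
0.08 top [0.707 0.223] wrist [0.707 0.19 ] side [0.714 0.175]
0.11 top [0.695 0.226] wrist [0.696 0.185] side [0.701 0.144]
0.14 top [0.683 0.229] wrist [0.685 0.18 ] side [0.688 0.113]
```

>>> apply_moves:
  moves:
    - [0.25,0.06,0,0,0,0,0.65]
    - [0.5,0.12,0,0,0,0,0.65]
    - [0.67,0.18,0.1,0,0,0,0.65]
    - [0.678,0.18,0.3,0,0,0,0.65]
    - [0.678,0.18,0.5,0,0,0,0.65]
    - [0.678,0.18,0.6,0,0,0,0.65]
    - [0.678,0.18,0.6,0,0,0,0.65]
    - [0.678,0.18,0.6,0,0,0,0.65]

```text
time_s: 27.25
tool_pos: [0.6279, 0.2398, 0.0878]
tool_rot: [-180.0, 0.1, 90.0]
force: [0.2, -0.0, 0.3]
grip_width: 0.0566
grasp_force: 0.0
```

```bash
python3 - <<'E'
from h import *
print(env.get_obs()["tool_pos"]);go(.6278,.2425,.023,90)
E
```

```text
[0.62785108 0.23977255 0.08779124]
go [ 1.400e-02 -1.000e-04  3.239e-01 -3.000e-04  7.000e-04 -5.000e-04] rows 2
```

>>> apply_moves:
  moves:
    - [0.012,0,0.08,0,0,0,0.65]
    - [0.012,0,0.16,0,0,0,0.65]
    - [0.012,0,0.24,0,0,0,0.65]
    - [0.012,0,0.29,0,0,0,0.65]
    - [0.012,0,0.31,0,0,0,0.65]
    - [0.012,0,0.31,0,0,0,0.65]
    - [0.012,0,0.31,0,0,0,0.65]

```text
time_s: 27.95
tool_pos: [0.6282, 0.2432, 0.0262]
tool_rot: [179.9, -0.0, 90.0]
force: [0.1, 0.2, 0.9]
grip_width: 0.0567
grasp_force: 0.0
```

>>> apply_moves:
  moves:
    - [-0.003,0,0.02,0,0,0,0.65]
    - [-0.003,0,0.02,0,0,0,0.65]
    - [-0.003,0,0.02,0,0,0,0.1]
    - [-0.003,0,0.02,0,0,0,0.1]
    - [-0.003,0,0.02,0,0,0,0.1]
    - [-0.003,0,0.02,0,0,0,0.1]
    - [-0.003,0,0.02,0,0,0,0.1]
    - [-0.003,0,0.02,0,0,0,0.1]
    - [-0.003,0,0.02,0,0,0,0.1]

```text
time_s: 28.85
tool_pos: [0.6277, 0.2426, 0.0219]
tool_rot: [-180.0, -0.0, 90.0]
force: [-0.6, -0.0, 1.1]
grip_width: 0.0257
grasp_force: 25.0
```

```bash
python3 - <<'E'
from h import *
print(env.get_obs()["tool_pos"]);go(.6278,.2425,.2,90);go(.592,.085,.19,90)
E
```

```text
[0.62769183 0.24261007 0.02185709]
go [-4.000e-04  5.000e-04 -8.907e-01 -0.000e+00 -1.000e-04  0.000e+00] rows 4
go [-7.879e-01 -1.785e-01 -8.408e-01 -0.000e+00 -1.000e-04  0.000e+00] rows 5
```

>>> apply_moves:
  moves:
    - [0,0,0,0,0,0,0.1]
    - [0,0,0,0,0,0,0.1]
    - [0,0,0,0,0,0,0.1]
  grip_force: 35

```text
time_s: 29.15
tool_pos: [0.6277, 0.2427, 0.0218]
tool_rot: [180.0, -0.0, 90.0]
force: [-0.3, -0.2, 0.1]
grip_width: 0.0254
grasp_force: 35.0
```

>>> apply_moves:
  moves:
    - [0,0,-0.1,0,0,0,0.1]
    - [0,0,-0.25,0,0,0,0.1]
    - [0,0,-0.5,0,0,0,0.1]
    - [0,0,-0.75,0,0,0,0.1]
    - [-0.2,-0.04,-0.84,0,0,0,0.1]
    - [-0.4,-0.09,-0.84,0,0,0,0.1]
    - [-0.6,-0.13,-0.84,0,0,0,0.1]
    - [-0.75,-0.17,-0.84,0,0,0,0.1]
    - [-0.788,-0.179,-0.84,0,0,0,0.1]
    - [-0.788,-0.179,-0.84,0,0,0,0.1]
    - [-0.788,-0.179,-0.84,0,0,0,0.1]
    - [-0.788,-0.179,-0.84,0,0,0,0.1]

```text
time_s: 30.35
tool_pos: [0.592, 0.0873, 0.1894]
tool_rot: [-180.0, -0.0, 90.2]
force: [-0.6, 0.5, -0.8]
grip_width: 0.0256
grasp_force: 35.0
```

```bash
python3 - <<'E'
from h import *
print(env.get_obs()["tool_pos"],env.get_obs()["grip_width"])
c=viewer.get_calibration("wrist");im=viewer.read_camera("wrist")[:,:,::-1]
S=viewer.get_calibration("side"); s=viewer.read_camera("side")[:,:,::-1]
u=proj(S,[.592,.085,.16]).astype(int); a=cv2.resize(s[u[1]-65:u[1]+65,u[0]-65:u[0]+65],(400,400),interpolation=cv2.INTER_CUBIC)
u=proj(c,[.592,.085,.19]).astype(int); b=cv2.resize(im[u[1]-100:u[1]+60,u[0]-80:u[0]+80],(400,400))
print(u);cv2.imwrite("pics/z9.png",np.hstack([a,b]))
go(.592,.085,.157,90)
E
```

```text
[0.59200572 0.08725226 0.18944028] 0.02564895159917886
[285 261]
go [-0.0084  0.      0.1622 -0.0002 -0.      0.0017] rows 1
```

View pics/z9.png

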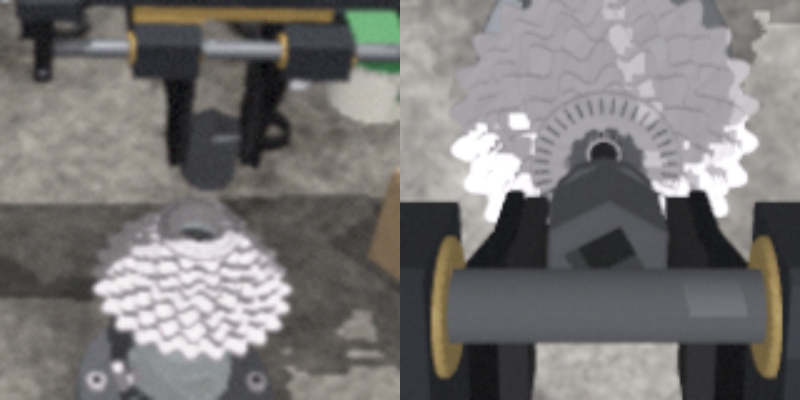

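>>> apply_moves:
  moves:
    - [-0.01,-0.001,0.03,0,0,0,0.1]
    - [-0.01,-0.001,0.07,0,0,0,0.1]
    - [-0.01,-0.001,0.11,0,0,0,0.1]
    - [-0.01,-0.001,0.11,0,0,0,0.1]
    - [-0.01,-0.001,0.11,0,0,0,0.1]
    - [-0.01,-0.001,0.11,0,0,0,0.1]

```text
time_s: 31.05
tool_pos: [0.5919, 0.083, 0.168]
tool_rot: [180.0, -0.0, 90.0]
force: [0.6, 0.3, -1.0]
grip_width: 0.0253
grasp_force: 35.0
```

>>> apply_moves:
  moves:
    - [0.011,0,0,0,0,0,0.1]
    - [0.011,0,0.005,0,0,0,0.1]
    - [0.011,0,0.01,0,0,0,0.1]
    - [0.011,0,0.02,0,0,0,0.1]
    - [0.011,0,0.03,0,0,0,0.1]
    - [0.011,0,0.03,0,0,0,0.1]

```text
time_s: 31.65
tool_pos: [0.5915, 0.0851, 0.1614]
tool_rot: [-180.0, 0.0, 90.0]
force: [0.9, 0.0, -1.6]
grip_width: 0.0256
grasp_force: 35.0
```

>>> apply_moves:
  moves:
    - [0,0,0.008,0,0,0,0.1]
    - [0,0,0.016,0,0,0,0.1]
    - [0,0,0.022,0,0,0,0.1]
    - [0,0,0.022,0,0,0,0.1]

```text
time_s: 32.05
tool_pos: [0.5916, 0.0851, 0.1571]
tool_rot: [-180.0, 0.0, 90.0]
force: [0.5, 0.0, -0.7]
grip_width: 0.0254
grasp_force: 35.0
```

>>> apply_moves:
  moves:
    - [0,0,0.004,0,0,0,0.1]
    - [0,0,0.008,0,0,0,0.1]
    - [0,0,0.012,0,0,0,0.1]
    - [0,0,0.015,0,0,0,0.1]
    - [0,0,0.015,0,0,0,0.1]

```text
time_s: 32.55
tool_pos: [0.5919, 0.0852, 0.1548]
tool_rot: [180.0, -0.0, 90.0]
force: [-0.5, -0.2, 1.5]
grip_width: 0.0257
grasp_force: 35.0
```

>>> apply_moves:
  moves:
    - [0,0,0,0,0,0,0.45]
    - [0,0,0,0,0,0,0.5]
    - [0,0,0,0,0,0,0.5]
    - [0,0,0,0,0,0,0.5]
    - [0,0,-0.05,0,0,0,0.5]
    - [0,0,-0.2,0,0,0,0.5]
    - [0,0,-0.4,0,0,0,0.5]
    - [0.25,0,-0.5,0,0,0,0.5]
    - [0.5,0,-0.5,0,0,0,0.5]
    - [0.7,0,-0.5,0,0,0,0.5]
    - [0.7,0,-0.5,0,0,0,0.5]

```text
time_s: 33.65
tool_pos: [0.5896, 0.2351, 0.2544]
tool_rot: [-180.0, -0.3, 90.7]
force: [-1.3, -0.0, -1.0]
grip_width: 0.0431
grasp_force: 0.0
```

```bash
python3 - <<'E'
from h import *
print(env.get_obs()["tool_pos"])
S=viewer.get_calibration("side"); s=viewer.read_camera("side")[:,:,::-1]; t=viewer.read_camera("top")[:,:,::-1]
u=proj(S,[.592,.085,.13]).astype(int); a=cv2.resize(s[u[1]-70:u[1]+50,u[0]-60:u[0]+60],(400,400),interpolation=cv2.INTER_CUBIC)
b=cv2.resize(t[110:330,150:420],(400,326)); b=cv2.copyMakeBorder(b,0,74,0,0,0)
cv2.imwrite("pics/z10.png",np.hstack([a,b]))
E
```

```text
[0.58962232 0.23514433 0.25443423]
```

View pics/z10.png

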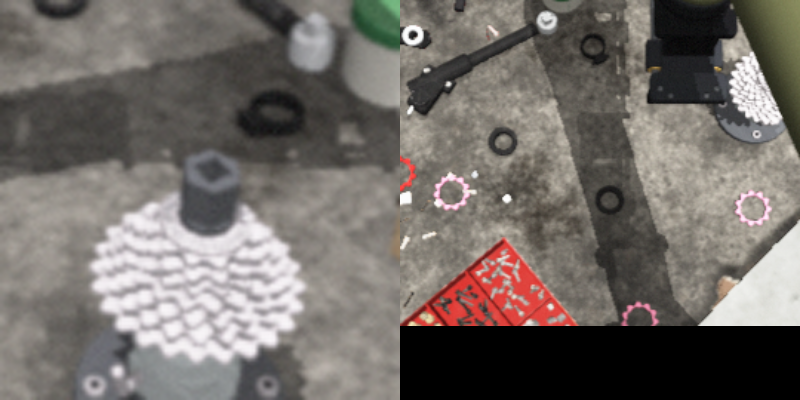

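The side view shows the full stack with the tool standing upright in the lockring, at crop position (210,190). The top view shows the cups, clamp and pink rings where they were. I'm handing the job in.

```bash
python3 -c "
from cell import env
print(env.sign_off())"
```

```text
the job is handed in; nothing more can be done
None
```

I fitted the large, middle and small sprockets on the hub in that order, set the lockring on top, and stood the tool upright and fully home in it. The job was handed in at about 34 s of the 99 s allowed, and sign-off gave no verdict.

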